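# Put the horn flange and the shorting ring away in the tool box drawer

### The arm

A 6-joint arm with a two-finger parallel gripper is mounted at the origin on the work surface. World frame = base frame: x ahead of the robot, y to its left, z up, the work surface at z = 0. Lengths are in mm, angles in rad, forces in N, time in s.
With the tool pointing down it reaches from about 350 to 775 mm from the base axis. Payload 7.3 kg.
Tool frame: the origin (TCP) lies midway between the tips of the shut fingers; the grasp point (between the pads) lies 19 mm behind it; z points along the fingers, y is the line along which they close (so a half turn about z gives the same grasp; the last joint's range is limited). The gripper opens to 92 mm and grips with 3 to 60 N. Pads are 19 mm wide; open, the fingers measure 130 mm over their backs; the gripper's body (75 mm by 190 mm) begins 47 mm behind the grasp point.
Start: joints at [-1.484, 0.342, 1.524, -0, 1.275, -0.146], TCP at [121.14, -510.852, 226.741] pointing down, gripper open.
Joint ranges: [-2.53, 2.53], [-0.77, 2.02], [0.04, 2.7], [-1, 4.14], [0.28, 2.66], [-3.11, 3.11]. Speed limits (rad/s): [2.57, 2.57, 3.14, 3.14, 3.14, 3.14].

### API

Orientations are given as [roll, pitch, yaw] about the fixed x, y, z axes, in that order (R = Rz(yaw) Ry(pitch) Rx(roll)).
In Python, from plant import bot gives the robot as it stands.
- The arm moves only by the tool servo_tool, never from a script. Its argument "deltas" is a list of rows, each a list of 2 entries, a list of its own where there are three numbers: the shift along the tool's x, y, z in m, then the turn, a rotation vector about the tool's x, y, z in degrees. A call has 1 to 20 rows; each row shifts and turns the commanded pose from where the row before left it, along the tool's axes as they then stand; what a row does not reach is not made up. A row lasts 1/8 s, in which the tool goes at most 62.5 mm and 10.7 degrees, less where a joint would pass 70% of its speed; a pose out of reach is approached as far as the arm can. A call with a gripper value outside its range is refused whole. "fingers" is the opening, from 0 (shut) to 1 (fully open), set as the call begins (left out, the last holds). The fingers move at their own pace and stop on an object; the grip force is fixed at half the most. Time passes only in rows, so rows that do not move let the fingers close. It gives the time, the measured TCP pose, the force, the opening and the grip force at its end, in the units of the state.
- bot.get_obs(): the state, without advancing time (a new reading comes with each control period).
- bot.capture(name): name is "side" or "top" or "wrist"; returns the picture (384x512x3 uint8, red, green, blue); there is no depth.
- bot.camera_model(name): a dict with "mtx" (3x3 intrinsics, pixels), "xyz" and "rotation" of the camera in the world. Camera axes: x right, y down, z forward; pixel columns grow to the right and rows downward; lengths in mm; the calibration is good to about 2 mm. A picture is of the moment at which its call begins: read the wrist's pose just before it. camera_model takes no time and is no camera call; for the wrist camera it gives the pose at the moment of the call.
- bot.close_job(): hands the job in; it is judged then, once.
The state is a dict: "time": time; "joint_positions": joint angles; "dq": joint speeds; "tau": joint torques, N m; "tool_pos": TCP position; "tcp_rot": TCP orientation; "contact_force": force on the tool from outside, world axes, zero at the start; "moment": the same for the moment, N m; "grip_width": finger opening in mm; "finger_force": force on a finger pad.
Only numpy, scipy, OpenCV 4.12 (cv2) and the standard library are available. Lean on these libraries where they do the work, as an engineer would, in place of code of your own. Each camera call takes 0.05 s, during which the arm holds its last target. There are 200 camera calls.

### The job

Pull the drawer of the white tool box all the way open, stand the chrome horn flange on its plate, neck up, in the wide compartment and lay the copper shorting ring flat on the floor of the narrow compartment. With both parts in, push the drawer fully shut, and then swing the brass toggle latch on top of the box forward and fully down over the drawer front. Leave the other parts on the shelf where they lie.

Things in the scene. Friction and masses are not known exactly. Their poses are not given: they have to be found in the camera images.
- toolbox: White enamel steel tool box, fixed, 240 (x) x 270 (y) x 110 mm high. Origin: centre of its underside. Its front faces its own -x; the front face of the shell is at x = -120 mm. Above the drawer the shell has a 4 mm top plate (underside 106 mm up).
- drawer (a joint): Drawer of the tool box: 0 shut, 0.14 fully open (m), slides towards the box's -x; friction about 1.5 N, stays where it is left. Starts shut or up to 30 mm open. White front panel 10 mm thick, 266 mm wide, 44 to 104 mm above the shelf; shut, it spans x = -130 to -120 mm in the toolbox frame. Behind it a steel tray, split front to back by a 4 mm thick, 34 mm high divider.
- handle (a point): Centre of the drawer's steel bar handle; moves with the drawer. Bar of 10 mm diameter and 100 mm length along the box's y, 80 mm above the shelf, its axis 46 mm in front of the drawer's front panel (41 mm free gap behind the bar); a stub joins each end to the panel. Axes as toolbox.
- wide_bay (a point): Point on the floor of the tray's wide compartment (137 mm wide, 207 mm long, box's -y side), midway between its sides, 70 mm behind the front panel: the middle of the 140 mm exposed when fully open. Floor 52 mm above the shelf; tray walls 40 mm, front panel 52 mm, above the floor. Moves with the drawer. Axes as toolbox.
- narrow_bay (a point): The same point for the narrow compartment (98 mm wide, 207 mm long, box's +y side): on its floor, midway between its sides, 70 mm behind the front panel. Same floor and wall heights. Moves with the drawer. Axes as toolbox, z up.
- latch (a joint): Brass toggle latch on top of the tool box near its front edge: 0 fully down (lying forward over the drawer front, towards the box's -x), about 1.57 pointing straight up, 2.1 thrown back (rad). It starts thrown back at 1.75 to 2.05; stiff enough to stay where it is left (0.03 N m).
- latch_hinge (a point): Middle of the latch's hinge axis, which runs along the box's y; fixed on the toolbox 118 mm above the shelf, 22 mm behind the shell's front face, 85 mm to the box's -y side. Axes as toolbox.
- latch_tip (a point): Free end of the latch arm, 44 mm from the hinge axis; the arm is a flat bar 20 mm wide and 4 mm thick, with a 9 mm claw at its end on the side that faces down when latched. Turns with the latch.
- flange: Chrome bolt-on horn flange, loose, 0.2 kg: an oval plate 90 mm long (its x), 56 mm wide, 6 mm thick with two bolt ears, and a round tubular neck of 36 mm outer diameter (28 mm bore) rising in the middle to 36 mm above the underside. Origin: centre of the underside; z up along the neck.
- copper_ring: Copper shorting ring, loose, 0.09 kg, lying flat: 44 mm outer and 34 mm inner diameter, 16 mm high. Origin: centre of the underside, z along its axis.
- magnet_ring: Bystander: dull dark-green ferrite magnet ring, 90 mm outer, 44 mm inner diameter, 15 mm high. Origin: centre of the underside.
- phase_plug: Bystander: aluminium bullet-shaped phase plug, 40 mm diameter at its foot, 45 mm high. Origin: centre of the underside.
- grille_frame: Bystander: black plastic rectangular grille frame, 100 x 150 mm, 10 mm high. Origin: centre of the underside.
- screwdriver: Bystander: screwdriver, 190 mm long, lying along its x.
- screw_jar: Bystander: clear jar with a white cap, 48 mm diameter, 55 mm high. Origin: centre of the underside.
- tweeter: Bystander: small round black tweeter, 100 mm diameter, 40 mm high, lying on its back. Origin: centre of the underside.
Mind the look-alikes: they are no part of the job. There is more than one size of the copper_ring; the one meant has the size given above.

How it is judged (in metres and radians):
On the way, in this order (a step that is already met when the one before it is completed fails the run):
1. the drawer is pulled open by at least 110 mm (value of joint drawer above 0.11 m), for 0.1 s.
2. with the drawer still open, the flange stands on the floor of the wide compartment and the copper ring lies on the floor of the narrow one, both let go and at rest (x of flange in the frame of wide_bay between -0.07 and 0.14 m and y of flange in the frame of wide_bay between -0.069 and 0.069 m and z of flange in the frame of wide_bay between -0.008 and 0.01 m and angle between flange's own z axis and vertical below 0.15 rad and x of copper_ring in the frame of narrow_bay between -0.07 and 0.14 m and y of copper_ring in the frame of narrow_bay between -0.049 and 0.049 m and z of copper_ring in the frame of narrow_bay between -0.008 and 0.019 m and linear speed of each of flange, copper_ring below 0.03 m/s and contact force between each of flange, copper_ring and the fingers below 0.3 N and value of joint drawer above 0.06 m), for 0.2 s.
3. the drawer is pushed fully shut (within 6 mm) while the latch is still up (value of joint drawer below 0.006 m and value of joint latch above 0.5 rad), for 0.1 s.
4. the latch is swung fully down (within 0.12 rad) (value of joint latch below 0.12 rad), for 0.1 s.
At the end, for the whole second after the job is handed in: The flange stands neck up (within 0.15 rad) on the floor of the wide compartment and the copper ring rests on the floor of the narrow compartment (flange lifted less than 10 mm, ring flat, either face up), both at rest; the drawer is shut to within 6 mm and the latch is down to within 0.12 rad (x of flange in the frame of wide_bay between -0.07 and 0.14 m and y of flange in the frame of wide_bay between -0.069 and 0.069 m and z of flange in the frame of wide_bay between -0.008 and 0.01 m and angle between flange's own z axis and vertical below 0.15 rad and x of copper_ring in the frame of narrow_bay between -0.07 and 0.14 m and y of copper_ring in the frame of narrow_bay between -0.049 and 0.049 m and z of copper_ring in the frame of narrow_bay between -0.008 and 0.019 m and linear speed of each of flange, copper_ring below 0.03 m/s and value of joint drawer below 0.006 m and value of joint latch below 0.12 rad); the robot touches nothing.
It fails at once if one of the other loose things (magnet ring, phase plug, grille frame, screwdriver, jar, tweeter) is moved more than 30 mm (distance of any of magnet_ring, phase_plug, grille_frame, screwdriver, screw_jar, tweeter from where it was at the start of the episode above 0.03 m).
It also fails if it takes over 72 s, if anything falls off the work surface, if the arm or the gripper's body presses on something with over 40 N, if the wrist force passes 120 N, or if a joint passes its speed limit or range.

## Working session

There is one attempt and no reset: what is moved stays moved. The work goes in short steps, Python scripts to look and compute and a tool call to move; the robot and the scene stay as the last step left them, time stands still between calls to the robot, and variables do not carry over. Pictures are saved under pics/ and viewed, at most 10 in all, crops included, and the job is handed in when it is done.

Besides the shell and the picture viewer there is one more tool, called after "Call:" by a JSON object that holds its "fn" and its "kwargs". servo_tool: Moves the arm, as the interface text tells. Its arguments: {"type":"object","properties":{"deltas":{"type":"array"},"fingers":{"type":"number"}},"required":["deltas"]}

```bash
mkdir -p pics; ls; python3 - <<'E'
from plant import bot
import cv2,numpy as np
o=bot.get_obs();print(o)
for n in("top","side"):
    m=bot.camera_model(n);print(n,m)
    cv2.imwrite(f"pics/{n}0.png",cv2.resize(bot.capture(n)[:,:,::-1],(800,600),interpolation=cv2.INTER_CUBIC))
E
```

```text
pics
{'time': 0.0, 'joint_positions': array([-1.48398603e+00,  3.42751832e-01,  1.52502066e+00, -2.27470588e-05,
        1.27538470e+00, -1.46002226e-01]), 'dq': array([ 6.11009838e-04,  1.71552338e-05, -2.11583936e-03,  6.38507909e-04,
       -4.40182737e-04, -2.30842476e-03]), 'tau': array([ 4.20894594e-04, -4.31240952e+01, -2.44216257e+01,  7.18799606e-02,
        5.60735771e-02, -1.18567600e-04]), 'tool_pos': array([ 121.10356746, -510.42434058,  226.02858062]), 'tcp_rot': array([-3.14004160e+00, -2.06094804e-04,  2.32819003e-01]), 'contact_force': array([ 0.43560633, -0.0116378 ,  0.31046891]), 'moment': array([ 0.00033063, -0.0055512 ,  0.01459378]), 'finger_force': 0.0, 'grip_width': 91.77467592025633}
top {'mtx': array([[377.40923191,   0.        , 259.64666873],
       [  0.        , 377.40923191, 190.73699429],
       [  0.        ,   0.        ,   1.        ]]), 'xyz': array([ 443.11073669,    2.91204826, 1144.89937317]), 'rotation': array([-3.00019613e+00, -1.00638636e-03, -1.57297425e+00])}
side {'mtx': array([[439.02537896,   0.        , 251.0487838 ],
       [  0.        , 439.02537896, 196.88916729],
       [  0.        ,   0.        ,   1.        ]]), 'xyz': array([ 120.61890171, -882.01571442,  860.10511128]), 'rotation': array([-2.21976494, -0.01591122, -0.47175347])}
```

View pics/top0.png

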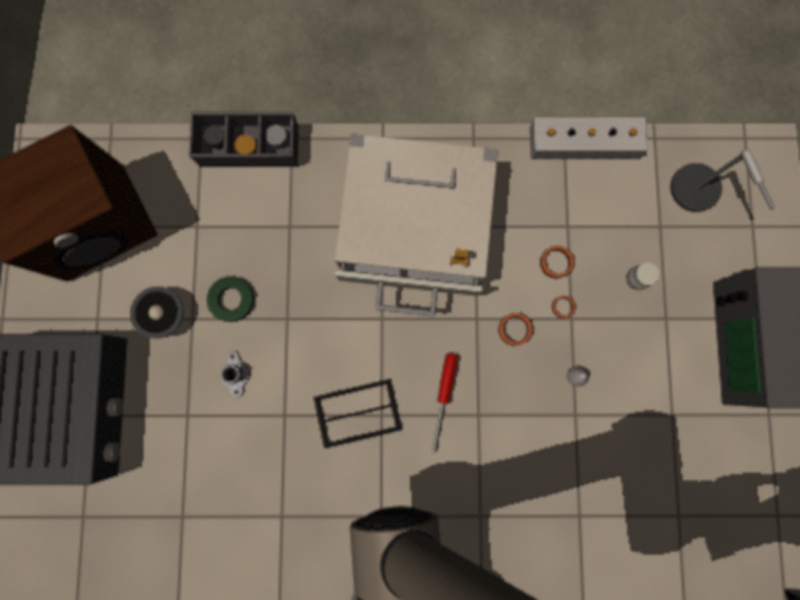

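View pics/side0.png

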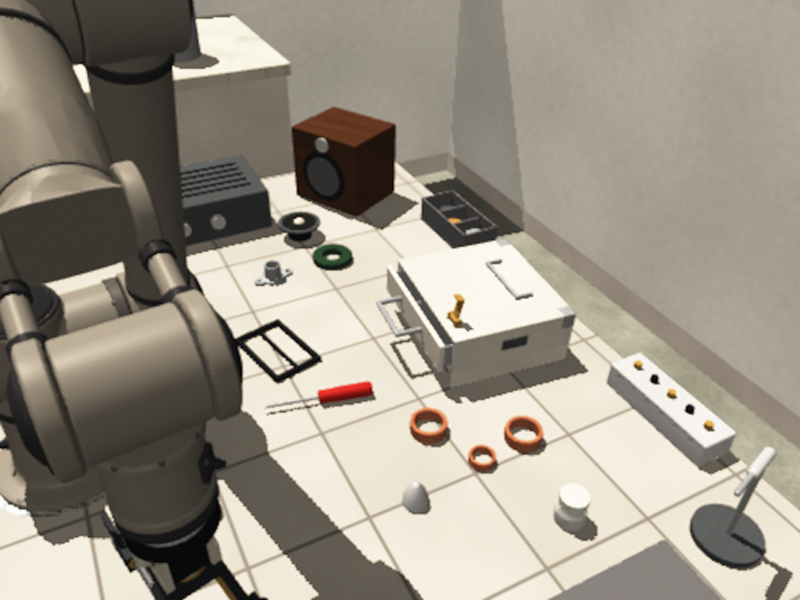

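The top view shows the box at about (415,215), handle at (407,300), flange at (234,373), and three copper rings at (557,261), (516,329) and (563,307, the small one). I'll measure these in enlarged crops.

```bash
cat > h.py <<'E'
from plant import bot
import cv2,numpy as np
from scipy.spatial.transform import Rotation as R
np.set_printoptions(precision=4,suppress=True)
def ray(m,u,v,z):
    d=R.from_euler('xyz',m['rotation']).as_matrix()@np.linalg.solve(m['mtx'],[u,v,1.])
    return m['xyz']+d*(z-m['xyz'][2])/d[2]
def proj(m,p):
    q=m['mtx']@(R.from_euler('xyz',m['rotation']).as_matrix().T@(np.array(p)-m['xyz']));return q[:2]/q[2]
E
python3 - <<'E'
from h import *
im=bot.capture("top")[:,:,::-1]; np.save("top.npy",im)
c=np.zeros((600,800,3),np.uint8)
def put(u,v,w,h,s,x,y): c[y:y+h*s,x:x+w*s]=cv2.resize(im[v:v+h,u:u+w],None,fx=s,fy=s,interpolation=cv2.INTER_CUBIC)
put(208,80,120,125,4,0,0); put(132,218,40,40,7,500,0); put(315,150,60,75,4,500,290)
cv2.imwrite("pics/crop1.png",c)
m=bot.camera_model("top")
f=lambda X,Y,z:ray(m,(X+.5)/1.5625-.5,(Y+.5)/1.5625-.5,z)
for n,a in dict(flange=(234,373,18),ringS=(563,307,8),ringA=(557,261,8),ringB=(516,329,8)).items(): print(n,f(*a))
# ring segmentation
hsv=cv2.cvtColor(im,cv2.COLOR_BGR2HSV)
mk=((hsv[:,:,0]<14)&(hsv[:,:,1]>110)).astype(np.uint8)
n,l,s,ce=cv2.connectedComponentsWithStats(mk)
for i in range(1,n):
    if s[i,4]>15: print(s[i],ce[i],ray(m,*ce[i],8))
E
```

```text
flange [461.1761 327.7246  18.    ]
ringS [ 587.2543 -303.7648    8.    ]
ringA [ 678.4077 -295.5875    8.    ]
ringB [ 544.5704 -211.168     8.    ]
[   0   81  100   98 5752] [ 39.8507 127.8578] [804.1627 685.5979   8.    ]
[346 157  21  21 171] [356.2398 167.2865] [ 677.0731 -295.3514    8.    ]
[354 189  14  15  76] [360.7368 196.1842] [ 587.605  -305.5922    8.    ]
[319 200  22  21 174] [329.7356 210.2529] [ 544.9575 -210.1988    8.    ]
[280 226  13  33 272] [286.1103 241.5331] [451.5875 -77.2647   8.    ]
```

View pics/crop1.png

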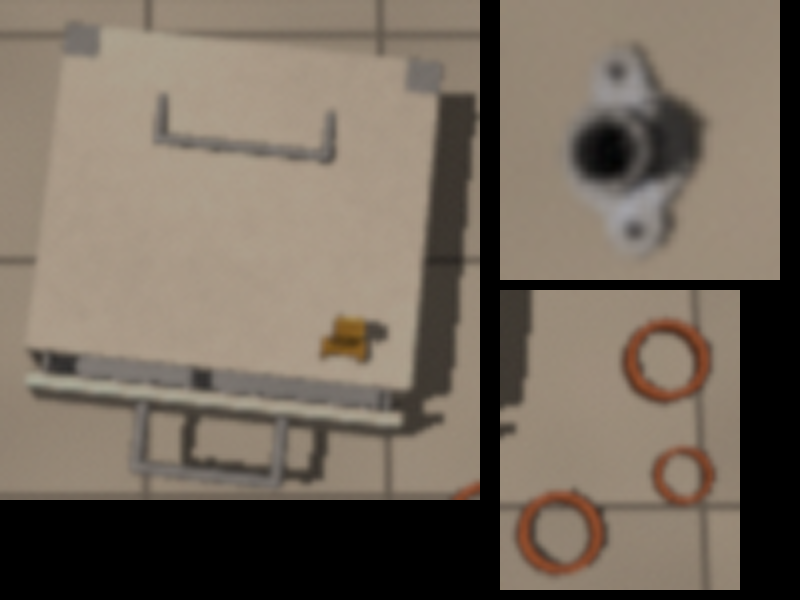

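The crop shows the handle bar from (137,468) to (278,483), the shell's front edge from (27,350) to (412,390), the panel top from (27,380) to (402,420), and the flange ear holes at (617,70) and (634,230). The small ring is about 15 px across, or 44 mm.

```bash
python3 - <<'E'
from h import *
m=bot.camera_model("top")
f=lambda X,Y,z:ray(m,(X+.5)/4-.5+208,(Y+.5)/4-.5+80,z)
P=dict(h1=(137,468,80),h2=(278,483,80),fl=(27,350,110),fr=(412,390,110),bl=(65,27,110),br=(440,62,110),pl=(27,382,104),pr=(402,422,104))
Q={k:f(*v) for k,v in P.items()}
for k in Q: print(k,Q[k][:2])
for a,b in(("h1","h2"),("fl","fr"),("bl","br"),("pl","pr")):
    d=Q[a]-Q[b]; print(a,np.hypot(*d[:2]),np.degrees(np.arctan2(-d[0],d[1])))
d=Q["bl"]-Q["fl"];print(np.degrees(np.arctan2(d[1],d[0])),np.hypot(*d[:2]));d=Q["br"]-Q["fr"];print(np.degrees(np.arctan2(d[1],d[0])),np.hypot(*d[:2]))
print("handle",(Q["h1"]+Q["h2"])/2)
g=lambda X,Y,z:ray(m,(X+.5)/7-.5+132-500/7,(Y+.5)/7-.5+218,z)
a,b=g(617,70,6),g(634,230,6);print("flange",(a+b)/2,np.degrees(np.arctan2(*(a-b)[1::-1])),np.hypot(*(a-b)[:2]))
print("neck top",g(608,150,36))
print(R.from_euler('xyz',bot.get_obs()['tcp_rot']).as_matrix())
E
```

```text
h1 [577.8837  52.0824]
h2 [566.9453 -48.0655]
fl [657.3238 127.9071]
fr [ 628.4173 -140.4793]
bl [894.5358 104.0159]
br [ 867.6264 -165.6751]
pl [635.7198 128.2954]
pr [ 606.8282 -133.8483]
h1 100.74351389807947 -6.233263420189684
fl 269.93860285665903 -6.147331740102361
bl 271.0301623006847 -5.69803673111711
pl 263.7310253247654 -6.289355091894225
-5.751239014968806 238.41206471003187
-6.012762473537581 240.53234041611032
handle [572.4145   2.0085  80.    ]
flange [460.1465 331.3906   6.    ] 8.30457254367629 68.60177693042748
neck top [459.5737 330.0002  36.    ]
[[ 0.973   0.2307 -0.0001]
 [ 0.2307 -0.973   0.0011]
 [ 0.0002 -0.0011 -1.    ]]
```

Call:
{"fn": "servo_tool", "kwargs": {"deltas": [[[0.04, -0.0288, 0], [0, 0, 0]], [[0.04, -0.0288, 0], [0, 0, 0]], [[0.04, -0.0288, 0], [0, 0, 0]], [[0.04, -0.0288, 0], [0, 0, 0]], [[0.04, -0.0288, 0], [0, 0, 0]], [[0.04, -0.0288, 0], [0, 0, 0]], [[0.04, -0.0288, 0], [0, 0, 0]], [[0.04, -0.0288, 0], [0, 0, 0]], [[0.04, -0.0288, 0], [0, 0, 0]], [[0.04, -0.0288, 0], [0, 0, 0]], [[0.04, -0.0288, 0], [0, 0, 0]], [[0.04, -0.0288, 0], [0, 0, 0]], [[0.04, -0.0288, 0], [0, 0, 0]], [[0.04, -0.0288, 0], [0, 0, 0]]], "fingers": 0.4}}

```text
time: 1.9
tool_pos: [573.8, 12.1, 226.4]
tcp_rot: [3.142, 0.0, 0.233]
contact_force: [-0.0, -0.6, -0.3]
grip_width: 37.0
finger_force: 0.0
```

Call:
{"fn": "servo_tool", "kwargs": {"deltas": [[[0, 0, 0], [0, 0, -10.1]], [[0, 0, 0], [0, 0, -10.1]], [[0, 0, 0], [0, 0, -10.1]], [[0, 0, 0], [0, 0, -10.1]], [[0, 0, 0], [0, 0, -10.1]], [[0, 0, 0], [0, 0, -10.1]], [[0, 0, 0], [0, 0, -10.1]], [[0, 0, 0], [0, 0, 0]]]}}

```text
time: 2.9
tool_pos: [572.9, 10.7, 226.4]
tcp_rot: [-3.141, 0.0, 1.465]
contact_force: [-0.1, -0.2, 0.3]
grip_width: 37.0
finger_force: 0.0
```

```bash
cat >> h.py <<'E'
B=np.array([762.,-18.6]); YAW=np.radians(-6.0)
c,s=np.cos(YAW),np.sin(YAW); M=np.array([[c,-s],[s,c]])
def w(b): return np.array([*(B+M@np.array(b[:2])),b[2]])
def tob(p): return np.array([*(M.T@(np.array(p[:2])-B)),p[2]])
def go(p,yaw=None):
    o=bot.get_obs();T=R.from_euler('xyz',o['tcp_rot']).as_matrix()
    d=T.T@(np.array(p)-o['tool_pos'])
    print("t",o['time'],"tcp",o['tool_pos'],"box",tob(o['tool_pos']),"yaw",np.degrees(o['tcp_rot']),"delta tool mm",d)
    if yaw is not None: print("tool-z turn",-(yaw-np.degrees(o['tcp_rot'][2])))
def snap(n,f):
    cv2.imwrite("pics/"+f,cv2.resize(bot.capture(n)[:,:,::-1],(800,600),interpolation=cv2.INTER_CUBIC))
E
python3 -c "
from h import *
go(w((-190.7,10,61)),84)
print(bot.get_obs()['joint_positions'])
snap('wrist','w1.png')
m=bot.camera_model('wrist');print(m['xyz'],m['rotation'],m['mtx'])
print([proj(m,w((-190.7,y,80)))*1.5625 for y in (-50,10,50)])"
```

```text
t 2.9 tcp [572.8579  10.6833 226.3797] box [-191.1669    9.3521  226.3797] yaw [-179.9615    0.006    83.9482] delta tool mm [  0.6657   0.5773 165.3793]
tool-z turn -0.05178590604160149
[-0.115   0.4311  1.3879 -0.0001  1.3233 -0.0094]
[582.193   89.8014 384.7459] [ 2.842   0.0012 -0.1079] [[336.5907   0.     258.3161]
 [  0.     336.5907 194.9513]
 [  0.       0.       1.    ]]
[array([404.0222, 372.5152]), array([403.7257, 280.4693]), array([403.5087, 213.1229])]
```

View pics/w1.png

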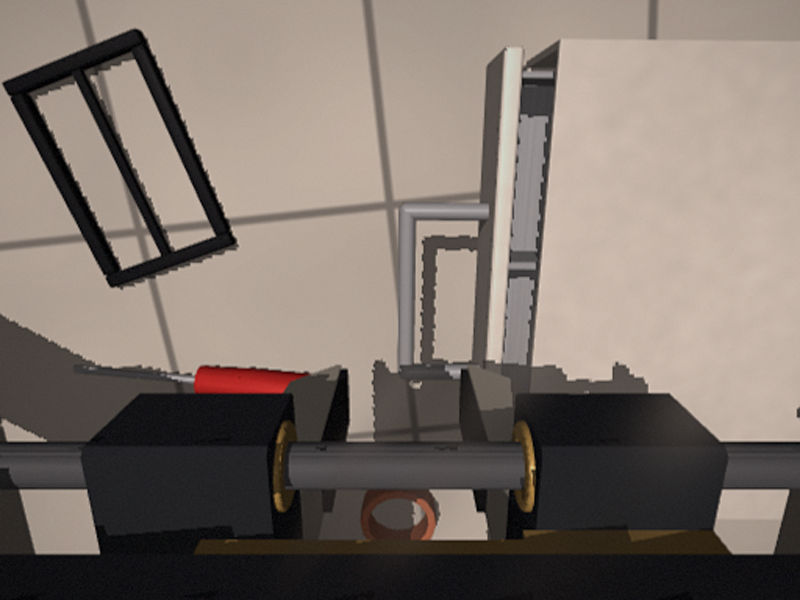

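The wrist view shows the bar at column 407, against 404 predicted, so the localisation holds. Next I descend, grip and pull.

Call:
{"fn": "servo_tool", "kwargs": {"deltas": [[[0, 0.0015, 0.04], [0, 0, 0]], [[0, 0, 0.04], [0, 0, 0]], [[0, 0, 0.04], [0, 0, 0]], [[0, 0, 0.03], [0, 0, 0]], [[0, 0, 0.015], [0, 0, 0]], [[0, 0, 0], [0, 0, 0]]]}}

```text
time: 3.7
tool_pos: [574.2, 10.5, 61.1]
tcp_rot: [-3.14, 0.0, 1.465]
contact_force: [-0.0, 0.1, 0.7]
grip_width: 36.8
finger_force: 0.0
```

Call:
{"fn": "servo_tool", "kwargs": {"deltas": [[[0, 0, 0], [0, 0, 0]], [[0, 0, 0], [0, 0, 0]], [[0, 0, 0], [0, 0, 0]], [[0, 0, 0], [0, 0, 0]]], "fingers": 0}}

```text
time: 4.2
tool_pos: [574.8, 10.5, 62.4]
tcp_rot: [3.141, 0.0, 1.467]
contact_force: [-2.1, -0.3, 4.3]
grip_width: 8.8
finger_force: 30.0
```

Call:
{"fn": "servo_tool", "kwargs": {"deltas": [[[0, -0.01, 0], [0, 0, 0]], [[0, -0.015, 0], [0, 0, 0]], [[0, -0.02, 0], [0, 0, 0]], [[0, -0.02, 0], [0, 0, 0]], [[0, -0.02, 0], [0, 0, 0]], [[0, -0.02, 0], [0, 0, 0]], [[0, -0.015, 0], [0, 0, 0]], [[0, -0.005, 0], [0, 0, 0]], [[0, 0, 0], [0, 0, 0]], [[0, 0, 0], [0, 0, 0]]]}}

```text
time: 5.45
tool_pos: [450.1, 24.6, 62.3]
tcp_rot: [3.14, -0.002, 1.466]
contact_force: [-0.1, 6.5, 6.5]
grip_width: 8.8
finger_force: 30.0
```

Call:
{"fn": "servo_tool", "kwargs": {"deltas": [[[0, 0, 0], [0, 0, 0]], [[0, 0, 0], [0, 0, 0]], [[0, 0, -0.03], [0, 0, 0]], [[0, 0, -0.04], [0, 0, 0]], [[0, 0, -0.04], [0, 0, 0]], [[0, 0, -0.03], [0, 0, 0]], [[0, 0, 0], [0, 0, 0]]], "fingers": 0.4}}

```text
time: 6.32
tool_pos: [451.0, 23.2, 203.4]
tcp_rot: [3.137, 0.0, 1.467]
contact_force: [0.4, -0.6, -0.5]
grip_width: 36.9
finger_force: 0.0
```

```bash
python3 -c "
from h import *
go((460,330.5,100),-6)
snap('wrist','w2.png')
m=bot.camera_model('wrist');print([(y,proj(m,w((-316,y,80)))*1.5625) for y in (10,50)])"
```

```text
t 6.325 tcp [451.0422  23.21   203.4137] box [-313.6247    9.077   203.4137] yaw [179.7602   0.0205  84.0302] delta tool mm [306.5922 -23.4824 103.2066]
tool-z turn 90.03019492644331
[(10, array([399.942 , 291.0865])), (50, array([399.8106, 218.5143]))]
```

View pics/w2.png

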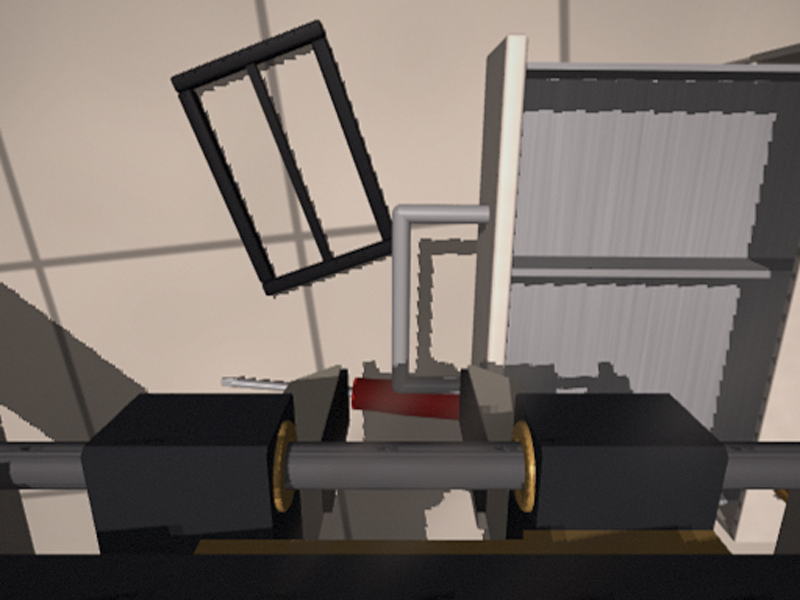

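The drawer is open by about 138 mm (bar at column 403). Next is the flange.

Call:
{"fn": "servo_tool", "kwargs": {"deltas": [[[0.051, -0.004, 0], [0, 0, 0]], [[0.051, -0.004, 0], [0, 0, 0]], [[0.051, -0.004, 0], [0, 0, 0]], [[0.051, -0.004, 0], [0, 0, 0]], [[0.051, -0.004, 0], [0, 0, 0]], [[0.051, -0.004, 0], [0, 0, 0]], [[0, 0, 0], [0, 0, 10]], [[0, 0, 0], [0, 0, 10]], [[0, 0, 0], [0, 0, 10]], [[0, 0, 0], [0, 0, 10]], [[0, 0, 0], [0, 0, 10]], [[0, 0, 0], [0, 0, 10]], [[0, 0, 0], [0, 0, 10]], [[0, 0, 0], [0, 0, 10]], [[0, 0, 0], [0, 0, 10]], [[0, 0, 0], [0, 0, 0]]], "fingers": 0.8}}

```text
time: 8.38
tool_pos: [457.4, 329.8, 199.8]
tcp_rot: [3.14, 0.003, -0.103]
contact_force: [-0.1, 0.6, -0.5]
grip_width: 73.4
finger_force: 0.0
```

```bash
python3 -c "
from h import *
go((460,330.5,11),-6)
snap('wrist','w3.png')
m=bot.camera_model('wrist');print([proj(m,p)*1.5625 for p in ((460,330.5,36),(494,335.5,6),(426,325.5,6))])"
```

```text
t 8.375 tcp [457.4099 329.8012 199.8441] box [-339.3393  314.6543  199.8441] yaw [179.8843   0.1533  -5.8817] delta tool mm [  3.0103  -1.3418 188.8344]
tool-z turn 0.11828457366022871
[array([401.2677, 271.404 ]), array([388.7056, 211.9162]), array([413.3906, 307.4038])]
```

View pics/w3.png

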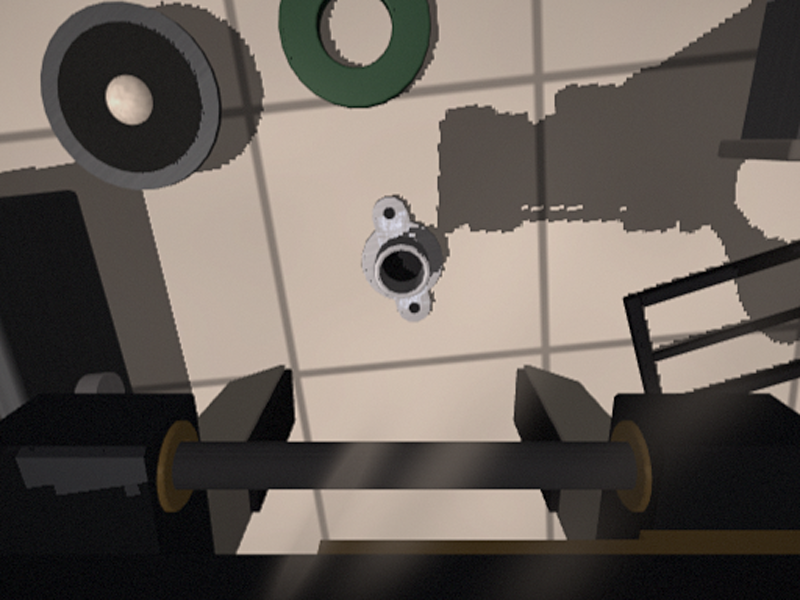

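The neck top shows at (404,269) against (401,271) predicted, which is good. Next I descend and grip.

Call:
{"fn": "servo_tool", "kwargs": {"deltas": [[[0.003, -0.001, 0.04], [0, 0, 0]], [[0, 0, 0.04], [0, 0, 0]], [[0, 0, 0.04], [0, 0, 0]], [[0, 0, 0.03], [0, 0, 0]], [[0, 0, 0.02], [0, 0, 0]], [[0, 0, 0.018], [0, 0, 0]], [[0, 0, 0], [0, 0, 0]]]}}

```text
time: 9.3
tool_pos: [459.9, 330.2, 11.8]
tcp_rot: [3.139, 0.003, -0.101]
contact_force: [-0.0, -0.9, 0.5]
grip_width: 73.2
finger_force: 0.0
```

Call:
{"fn": "servo_tool", "kwargs": {"deltas": [[[0, 0, 0], [0, 0, 0]], [[0, 0, 0], [0, 0, 0]], [[0, 0, 0], [0, 0, 0]], [[0, 0, 0], [0, 0, 0]], [[0, 0, 0], [0, 0, 0]], [[0, 0, -0.03], [0, 0, 0]], [[0, 0, -0.04], [0, 0, 0]], [[0, 0, -0.04], [0, 0, 0]], [[0, 0, -0.04], [0, 0, 0]], [[0, 0, -0.03], [0, 0, 0]], [[0, 0, 0], [0, 0, 0]]], "fingers": 0}}

```text
time: 10.68
tool_pos: [462.1, 331.5, 195.5]
tcp_rot: [-3.139, -0.004, -0.104]
contact_force: [0.7, 0.2, -3.9]
grip_width: 35.4
finger_force: 30.0
```

```bash
python3 -c "
from h import *
go(w((-192,-51,63)),-6)"
```

```text
t 10.675 tcp [462.077  331.531  195.4527] box [-334.8786  316.8624  195.4527] yaw [-179.8619   -0.211    -5.9588] delta tool mm [142.1257 368.2844 132.0897]
tool-z turn 0.04115891013707085
```

Call:
{"fn": "servo_tool", "kwargs": {"deltas": [[[0.018, 0.046, 0], [0, 0, 0]], [[0.018, 0.046, 0], [0, 0, 0]], [[0.018, 0.046, 0], [0, 0, 0]], [[0.018, 0.046, 0], [0, 0, 0]], [[0.018, 0.046, 0], [0, 0, 0]], [[0.018, 0.046, 0], [0, 0, 0]], [[0.018, 0.046, 0], [0, 0, 0]], [[0.016, 0.046, 0], [0, 0, 0]], [[0, 0, 0], [0, 0, 0]], [[0, 0, 0.03], [0, 0, 0]], [[0, 0, 0.04], [0, 0, 0]], [[0, 0, 0], [0, 0, 0]], [[0, 0, 0], [0, 0, 0]]]}}

```text
time: 12.3
tool_pos: [564.5, -49.2, 124.3]
tcp_rot: [-3.142, -0.0, -0.103]
contact_force: [-0.1, 0.4, -1.4]
grip_width: 35.7
finger_force: 30.0
```

```bash
python3 -c "
from h import *
go(w((-192,-51,64)),-6);print(bot.get_obs()['contact_force'],bot.get_obs()['grip_width'])"
```

```text
t 12.3 tcp [564.5167 -49.1969 124.2513] box [-193.2032  -51.0719  124.2513] yaw [-179.9985   -0.0238   -5.9219] delta tool mm [ 1.1782 -0.0687 60.2518]
tool-z turn 0.07807322657851756
[-0.1188  0.361  -1.4164] 35.68516163154689
```

Call:
{"fn": "servo_tool", "kwargs": {"deltas": [[[0, 0, 0.025], [0, 0, 0]], [[0, 0, 0.02], [0, 0, 0]], [[0, 0, 0.01], [0, 0, 0]], [[0, 0, 0.004], [0, 0, 0]], [[0, 0, 0], [0, 0, 0]], [[0, 0, 0], [0, 0, 0]]]}}

```text
time: 13.05
tool_pos: [565.2, -49.9, 66.0]
tcp_rot: [3.141, -0.003, -0.104]
contact_force: [1.6, 0.5, 3.8]
grip_width: 35.3
finger_force: 30.0
```

The rise in z force suggests the flange has touched the tray floor, so I'll release and look.

Call:
{"fn": "servo_tool", "kwargs": {"deltas": [[[0, 0, 0], [0, 0, 0]], [[0, 0, 0], [0, 0, 0]], [[0, 0, 0], [0, 0, 0]], [[0, 0, -0.02], [0, 0, 0]], [[0, 0, -0.04], [0, 0, 0]], [[0, 0, -0.04], [0, 0, 0]], [[0, 0, -0.04], [0, 0, 0]], [[0, 0, 0], [0, 0, 0]]], "fingers": 0.6}}

```text
time: 14.05
tool_pos: [565.8, -50.1, 208.0]
tcp_rot: [3.141, -0.007, -0.104]
contact_force: [-0.6, -0.8, -0.8]
grip_width: 55.0
finger_force: 0.0
```

```bash
python3 -c "
from h import *
go((587.5,-305,205),84)
snap('wrist','w4.png')"
```

```text
t 14.05 tcp [565.8189 -50.1112 208.0401] box [-191.8125  -51.845   208.0401] yaw [179.9469  -0.3863  -5.9603] delta tool mm [ 48.0099 251.2563   3.5967]
tool-z turn -89.96034407852285
```

View pics/w4.png

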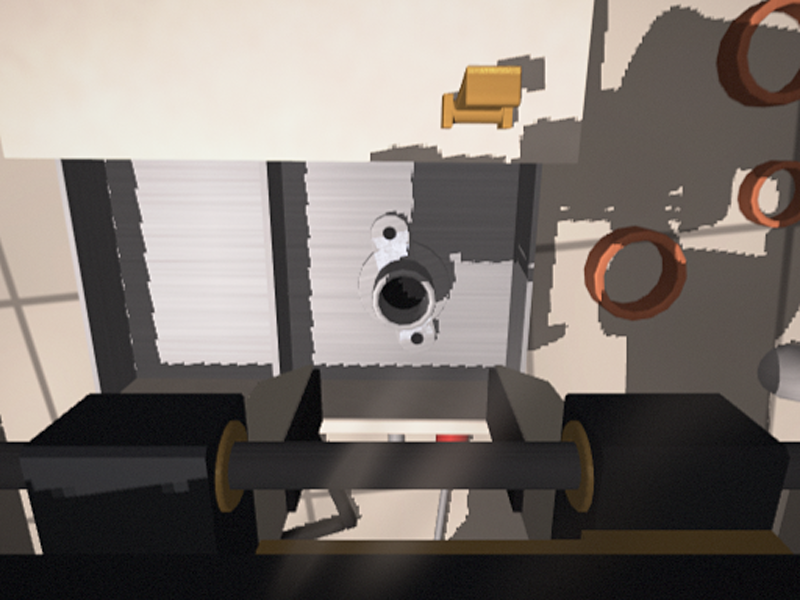

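The flange stands in the wide bay with its neck at (403,295). Next is the ring.

Call:
{"fn": "servo_tool", "kwargs": {"deltas": [[[0.008, 0.042, 0], [0, 0, 0]], [[0.008, 0.042, 0], [0, 0, 0]], [[0.008, 0.042, 0], [0, 0, 0]], [[0.008, 0.042, 0], [0, 0, 0]], [[0.008, 0.042, 0], [0, 0, 0]], [[0.008, 0.042, 0], [0, 0, 0]], [[0, 0, 0], [0, 0, -10]], [[0, 0, 0], [0, 0, -10]], [[0, 0, 0], [0, 0, -10]], [[0, 0, 0], [0, 0, -10]], [[0, 0, 0], [0, 0, -10]], [[0, 0, 0], [0, 0, -10]], [[0, 0, 0], [0, 0, -10]], [[0, 0, 0], [0, 0, -10]], [[0, 0, 0], [0, 0, -10]], [[0, 0, 0], [0, 0, 0]]], "fingers": 0.66}}

```text
time: 16.1
tool_pos: [585.1, -305.0, 202.7]
tcp_rot: [-3.139, -0.001, 1.465]
contact_force: [0.0, 0.5, -0.6]
grip_width: 60.5
finger_force: 0.0
```

```bash
python3 -c "
from h import *
go((587.5,-305,4.5),84)
m=bot.camera_model('wrist')
im=bot.capture('wrist')[:,:,::-1]
hsv=cv2.cvtColor(np.ascontiguousarray(im),cv2.COLOR_BGR2HSV)
mk=((hsv[:,:,0]<14)&(hsv[:,:,1]>110)&(hsv[:,:,2]>60)).astype(np.uint8)
n,l,s,ce=cv2.connectedComponentsWithStats(mk)
for i in range(1,n):
    if s[i,4]>100:
        x,y,ww,h,_=s[i]; print(s[i],ray(m,x+ww/2-.5,y+h/2-.5,8),ww*(m['xyz'][2]-8)/m['mtx'][0,0])
print(proj(m,(587.5,-305,8)))"
```

```text
t 16.1 tcp [ 585.1408 -305.0378  202.7438] box [-145.9494 -303.3555  202.7438] yaw [-179.8343   -0.0804   83.9426] delta tool mm [  0.0084   2.9153 198.2364]
tool-z turn -0.05740526955393932
[ 174   43   66   70 1403] [ 543.6802 -207.3394    8.    ] 69.25175694864286
[ 314  120   65   62 1575] [ 679.0001 -294.8371    8.    ] 68.20248790396646
[242 148  41  42 649] [ 588.9783 -304.8285    8.    ] 43.02003083173269
[260.6446 168.7973]
```

The ring measures 43 mm across at (588.8, -304.9), so it is the right one. Next I descend and grip.

Call:
{"fn": "servo_tool", "kwargs": {"deltas": [[[0, 0.004, 0.04], [0, 0, 0]], [[0, 0, 0.04], [0, 0, 0]], [[0, 0, 0.04], [0, 0, 0]], [[0, 0, 0.035], [0, 0, 0]], [[0, 0, 0.025], [0, 0, 0]], [[0, 0, 0.018], [0, 0, 0]], [[0, 0, 0], [0, 0, 0]]]}}

```text
time: 17.02
tool_pos: [588.9, -305.3, 5.1]
tcp_rot: [-3.139, -0.001, 1.465]
contact_force: [0.1, -0.3, -0.7]
grip_width: 60.5
finger_force: 0.0
```

Call:
{"fn": "servo_tool", "kwargs": {"deltas": [[[0, 0, 0], [0, 0, 0]], [[0, 0, 0], [0, 0, 0]], [[0, 0, 0], [0, 0, 0]], [[0, 0, 0], [0, 0, 0]], [[0, 0, -0.03], [0, 0, 0]], [[0, 0, -0.04], [0, 0, 0]], [[0, 0, -0.04], [0, 0, 0]], [[0, 0, -0.04], [0, 0, 0]], [[0, 0, -0.03], [0, 0, 0]], [[0, 0, 0], [0, 0, 0]]], "fingers": 0}}

```text
time: 18.27
tool_pos: [590.8, -306.4, 189.5]
tcp_rot: [3.137, 0.003, 1.467]
contact_force: [0.7, 0.5, -0.5]
grip_width: 42.2
finger_force: 30.0
```

```bash
python3 -c "
from h import *
go(w((-198,70.5,57)),84)"
```

```text
t 18.275 tcp [ 590.7701 -306.4149  189.4552] box [-140.207  -304.1366  189.4552] yaw [179.7229   0.1491  84.0358] delta tool mm [375.016  -58.1939 131.2   ]
tool-z turn 0.03582078292683377
```

Call:
{"fn": "servo_tool", "kwargs": {"deltas": [[[0.047, -0.0073, 0], [0, 0, 0]], [[0.047, -0.0073, 0], [0, 0, 0]], [[0.047, -0.0073, 0], [0, 0, 0]], [[0.047, -0.0073, 0], [0, 0, 0]], [[0.047, -0.0073, 0], [0, 0, 0]], [[0.047, -0.0073, 0], [0, 0, 0]], [[0.047, -0.0073, 0], [0, 0, 0]], [[0.046, -0.0073, 0], [0, 0, 0]], [[0, 0, 0], [0, 0, 0]], [[0, 0, 0.03], [0, 0, 0]], [[0, 0, 0.04], [0, 0, 0]], [[0, 0, 0], [0, 0, 0]], [[0, 0, 0], [0, 0, 0]]]}}

```text
time: 19.9
tool_pos: [571.1, 72.7, 117.3]
tcp_rot: [3.141, 0.0, 1.466]
contact_force: [0.1, 0.4, 0.0]
grip_width: 42.3
finger_force: 30.0
```

```bash
python3 -c "
from h import *
go(w((-198,70.5,57)),84);print(bot.get_obs()['grip_width'])"
```

```text
t 19.9 tcp [571.1287  72.6836 117.3495] box [-199.3674   70.832   117.3495] yaw [179.9621   0.0063  84.0011] delta tool mm [-0.3254  1.3275 60.3504]
tool-z turn 0.0010558406003013943
42.34938541201251
```

Call:
{"fn": "servo_tool", "kwargs": {"deltas": [[[0, 0, 0.025], [0, 0, 0]], [[0, 0, 0.02], [0, 0, 0]], [[0, 0, 0.01], [0, 0, 0]], [[0, 0, 0.004], [0, 0, 0]], [[0, 0, 0], [0, 0, 0]], [[0, 0, 0], [0, 0, 0]]]}}

```text
time: 20.65
tool_pos: [572.6, 72.9, 60.0]
tcp_rot: [3.136, -0.0, 1.467]
contact_force: [1.6, -1.6, 6.5]
grip_width: 42.7
finger_force: 30.0
```

Call:
{"fn": "servo_tool", "kwargs": {"deltas": [[[0, 0, 0], [0, 0, 0]], [[0, 0, 0], [0, 0, 0]], [[0, 0, 0], [0, 0, 0]], [[0, 0, -0.02], [0, 0, 0]], [[0, 0, -0.04], [0, 0, 0]], [[0, 0, -0.04], [0, 0, 0]], [[0, 0, -0.04], [0, 0, 0]], [[0, 0, 0], [0, 0, 0]], [[0, 0, 0], [0, 0, 0]]], "fingers": 0.6}}

```text
time: 21.78
tool_pos: [570.0, 73.3, 196.8]
tcp_rot: [-3.14, 0.0, 1.467]
contact_force: [0.7, -0.7, 0.1]
grip_width: 55.3
finger_force: 0.0
```

```bash
python3 -c "
from h import *
go(w((-314.5,10,61)),84)
a=cv2.resize(np.ascontiguousarray(bot.capture('top')[70:260,190:390,::-1]),None,fx=2,fy=2);b=cv2.resize(np.ascontiguousarray(bot.capture('wrist')[:,:,::-1]),(400,300))
c=np.zeros((400,800,3),np.uint8);c[:380,:400]=a;c[:300,400:]=b
cv2.imwrite('pics/w5.png',c)"
```

```text
t 21.775 tcp [570.0164  73.2834 196.8177] box [-200.5363   71.3123  196.8177] yaw [-179.9157    0.013    84.042 ] delta tool mm [ -61.198  -113.8087  135.9991]
tool-z turn 0.0419754103323271
```

View pics/w5.png

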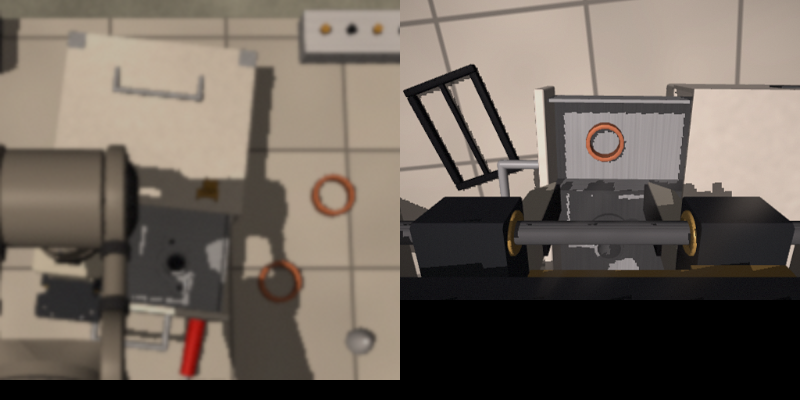

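The ring lies flat in the narrow bay at (605,142) in the wrist half, and the flange is still standing. Next I re-grip the handle and push.

Call:
{"fn": "servo_tool", "kwargs": {"deltas": [[[-0.031, -0.057, 0], [0, 0, 0]], [[-0.03, -0.057, 0], [0, 0, 0]], [[0, 0, 0], [0, 0, 0]], [[0, 0, 0.04], [0, 0, 0]], [[0, 0, 0.04], [0, 0, 0]], [[0, 0, 0.035], [0, 0, 0]], [[0, 0, 0.02], [0, 0, 0]], [[0, 0, 0], [0, 0, 0]]], "fingers": 0.4}}

```text
time: 22.88
tool_pos: [454.2, 26.3, 60.9]
tcp_rot: [-3.138, -0.0, 1.467]
contact_force: [-0.1, -0.4, 0.7]
grip_width: 36.3
finger_force: 0.0
```

Call:
{"fn": "servo_tool", "kwargs": {"deltas": [[[0, 0, 0], [0, 0, 0]], [[0, 0, 0], [0, 0, 0]], [[0, 0, 0], [0, 0, 0]], [[0, 0, 0], [0, 0, 0]]], "fingers": 0}}

```text
time: 23.38
tool_pos: [454.9, 26.1, 63.2]
tcp_rot: [3.141, 0.0, 1.467]
contact_force: [-1.3, 0.4, 3.1]
grip_width: 9.1
finger_force: 30.0
```

```bash
python3 -c "
from h import *
go(w((-176,10,61)),84)"
```

```text
t 23.375 tcp [454.9375  26.0567  63.2114] box [-310.0482   12.3153   63.2114] yaw [179.9635   0.004   84.0363] delta tool mm [ -2.4    134.0453   2.2971]
tool-z turn 0.036273790904331804
```

Call:
{"fn": "servo_tool", "kwargs": {"deltas": [[[0, 0.004, 0], [0, 0, 0]], [[0, 0.008, 0], [0, 0, 0]], [[0, 0.012, 0], [0, 0, 0]], [[0, 0.014, 0], [0, 0, 0]], [[0, 0.014, 0], [0, 0, 0]], [[0, 0.014, 0], [0, 0, 0]], [[0, 0.014, 0], [0, 0, 0]], [[0, 0.014, 0], [0, 0, 0]], [[0, 0.012, 0], [0, 0, 0]], [[0, 0.01, 0], [0, 0, 0]], [[0, 0.008, 0], [0, 0, 0]], [[0, 0.004, 0], [0, 0, 0]], [[0, 0.002, 0], [0, 0, 0]], [[0, 0, 0], [0, 0, 0]]]}}

```text
time: 25.12
tool_pos: [585.1, 11.3, 63.3]
tcp_rot: [3.14, 0.002, 1.467]
contact_force: [-0.0, -5.4, 4.1]
grip_width: 8.5
finger_force: 30.0
```

Call:
{"fn": "servo_tool", "kwargs": {"deltas": [[[0, 0.002, 0], [0, 0, 0]], [[0, 0.001, 0], [0, 0, 0]], [[0, 0, 0], [0, 0, 0]], [[0, 0, 0], [0, 0, 0]]]}}

```text
time: 25.62
tool_pos: [587.8, 11.0, 63.3]
tcp_rot: [3.14, 0.002, 1.467]
contact_force: [-1.6, -4.2, 3.8]
grip_width: 8.8
finger_force: 30.0
```

```bash
python3 -c "
from h import *
go(w((-176,10,61)),84)"
```

```text
t 25.625 tcp [587.7632  10.9568  63.2655] box [-176.3718   11.1822   63.2655] yaw [179.9167   0.0953  84.0289] delta tool mm [-1.1786  0.3679  2.268 ]
tool-z turn 0.028919482506751137
```

No stop felt yet, so I'll push on in small steps until the force rises.

Call:
{"fn": "servo_tool", "kwargs": {"deltas": [[[0, 0.002, 0], [0, 0, 0]], [[0, 0.001, 0], [0, 0, 0]], [[0, 0, 0], [0, 0, 0]]]}}

```text
time: 26.0
tool_pos: [589.4, 10.8, 63.2]
tcp_rot: [-3.14, 0.002, 1.467]
contact_force: [-5.7, -6.1, 7.9]
grip_width: 9.0
finger_force: 30.0
```

Call:
{"fn": "servo_tool", "kwargs": {"deltas": [[[0, 0.001, 0], [0, 0, 0]], [[0, 0.001, 0], [0, 0, 0]], [[0, 0, 0], [0, 0, 0]]]}}

```text
time: 26.38
tool_pos: [589.4, 10.8, 63.2]
tcp_rot: [-3.136, 0.002, 1.467]
contact_force: [-12.7, -5.2, 13.3]
grip_width: 9.0
finger_force: 30.0
```

The drawer hits its stop, so it is shut. I'll release, lift and turn for the latch.

Call:
{"fn": "servo_tool", "kwargs": {"deltas": [[[0, -0.002, 0], [0, 0, 0]], [[0, 0, 0], [0, 0, 0]], [[0, 0, 0], [0, 0, 0]], [[0, 0, -0.03], [0, 0, 0]], [[0, 0, -0.04], [0, 0, 0]], [[0, 0, -0.04], [0, 0, 0]], [[0, 0, -0.04], [0, 0, 0]], [[0, 0, 0], [0, 0, 0]], [[0, 0, 0], [0, 0, 10]], [[0, 0, 0], [0, 0, 10]], [[0, 0, 0], [0, 0, 10]], [[0, 0, 0], [0, 0, 10]], [[0, 0, 0], [0, 0, 10]], [[0, 0, 0], [0, 0, 10]], [[0, 0, 0], [0, 0, 10]], [[0, 0, 0], [0, 0, 10]], [[0, 0, 0], [0, 0, 10]], [[0, 0, 0], [0, 0, 0]]], "fingers": 0.35}}

```text
time: 28.62
tool_pos: [589.8, 12.0, 211.6]
tcp_rot: [-3.142, 0.002, -0.102]
contact_force: [1.1, 0.2, -0.3]
grip_width: 32.2
finger_force: 0.0
```

```bash
python3 -c "
from h import *
go(w((-50,-85,205)),-6)
snap('wrist','w6.png')
m=bot.camera_model('wrist')
print('hinge',proj(m,w((-96.7,-85,118)))*1.5625)
for a in (1.75,1.9,2.05): print(a,proj(m,w((-96.7-44*np.cos(a),-85,118+44*np.sin(a))))*1.5625)
print('handle shut',proj(m,w((-174.7,0,80)))*1.5625)"
```

```text
t 28.625 tcp [589.828   12.0294 211.554 ] box [-174.4305   12.4647  211.554 ] yaw [-179.9992    0.0961   -5.8681] delta tool mm [124.2166  97.7509   6.3443]
tool-z turn 0.13187976688796166
hinge [615.6757 149.3008]
1.75 [662.5239 129.3305]
1.9 [663.0067 111.526 ]
2.05 [662.1936  94.7875]
handle shut [424.7681 289.728 ]
```

View pics/w6.png

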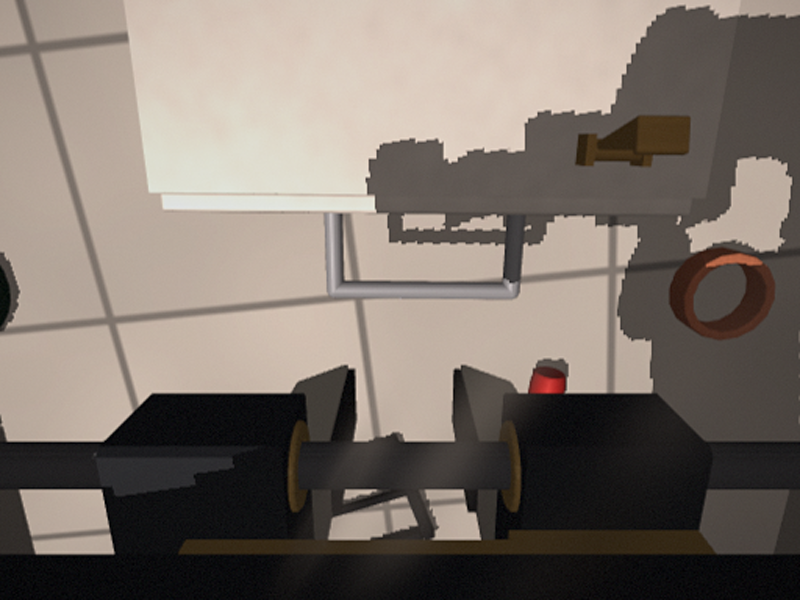

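The drawer front is flush, and the latch tip at about (663,118) matches the geometry. I'll go behind it with shut fingers.

Call:
{"fn": "servo_tool", "kwargs": {"deltas": [[[0.031, 0.0245, 0], [0, 0, 0]], [[0.031, 0.0245, 0], [0, 0, 0]], [[0.031, 0.0245, 0], [0, 0, 0]], [[0.031, 0.0245, 0], [0, 0, 0]], [[0, 0, 0], [0, 0, 0]], [[0, 0, 0.03], [0, 0, 0]], [[0, 0, 0.03], [0, 0, 0]], [[0, 0, 0.013], [0, 0, 0]], [[0, 0, 0], [0, 0, 0]]], "fingers": 0}}

```text
time: 29.8
tool_pos: [702.7, -97.8, 139.1]
tcp_rot: [-3.141, 0.002, -0.103]
contact_force: [0.6, -1.2, 1.2]
grip_width: 0.7
finger_force: 0.0
```

```bash
python3 -c "
from h import *
go(w((-112,-85,138)),-6)"
```

```text
t 29.8 tcp [702.7012 -97.7612 139.1252] box [-50.6993 -84.9259 139.1252] yaw [-179.9848    0.0992   -5.8749] delta tool mm [-61.2987  -0.0595   1.2314]
tool-z turn 0.1251497774102459
```

Call:
{"fn": "servo_tool", "kwargs": {"deltas": [[[-0.008, 0, 0], [0, 0, 0]], [[-0.01, 0, 0], [0, 0, 0]], [[-0.01, 0, 0], [0, 0, 0]], [[-0.01, 0, 0], [0, 0, 0]], [[-0.01, 0, 0], [0, 0, 0]], [[-0.01, 0, 0], [0, 0, 0]], [[-0.006, 0, 0], [0, 0, 0]], [[0, 0, 0], [0, 0, 0]]]}}

```text
time: 30.8
tool_pos: [638.9, -91.7, 139.6]
tcp_rot: [3.142, 0.001, -0.104]
contact_force: [-0.0, -0.1, -0.5]
grip_width: 0.5
finger_force: 0.0
```

Call:
{"fn": "servo_tool", "kwargs": {"deltas": [[[-0.002, 0, 0.004], [0, 0, 0]], [[-0.002, 0, 0.004], [0, 0, 0]], [[-0.002, 0, 0.004], [0, 0, 0]], [[-0.002, 0, 0.003], [0, 0, 0]], [[0, 0, 0], [0, 0, 0]]]}}

```text
time: 31.42
tool_pos: [631.3, -90.8, 124.2]
tcp_rot: [-3.142, 0.001, -0.104]
contact_force: [0.1, -0.3, -0.0]
grip_width: 0.6
finger_force: 0.0
```

Call:
{"fn": "servo_tool", "kwargs": {"deltas": [[[0, 0, 0.002], [0, 0, 0]], [[0, 0, 0.002], [0, 0, 0]], [[0, 0, 0], [0, 0, 0]]]}}

```text
time: 31.8
tool_pos: [631.6, -91.0, 121.3]
tcp_rot: [3.141, -0.0, -0.104]
contact_force: [-1.9, 0.7, 5.0]
grip_width: 0.8
finger_force: 2.3
```

Call:
{"fn": "servo_tool", "kwargs": {"deltas": [[[0, 0, 0.002], [0, 0, 0]], [[0, 0, 0.001], [0, 0, 0]], [[0, 0, 0], [0, 0, 0]]]}}

```text
time: 32.17
tool_pos: [631.7, -91.0, 120.9]
tcp_rot: [3.141, -0.002, -0.104]
contact_force: [-7.7, 0.7, 19.6]
grip_width: 0.2
finger_force: 9.7
```

Call:
{"fn": "servo_tool", "kwargs": {"deltas": [[[0, 0, -0.01], [0, 0, 0]], [[0, 0, -0.03], [0, 0, 0]], [[0, 0, -0.04], [0, 0, 0]], [[-0.03, 0, -0.02], [0, 0, 0]], [[-0.05, 0, 0], [0, 0, 0]], [[-0.05, 0, 0], [0, 0, 0]], [[0, 0, 0], [0, 0, 0]]]}}

```text
time: 33.05
tool_pos: [499.2, -76.7, 217.6]
tcp_rot: [-3.141, 0.003, -0.104]
contact_force: [0.8, 0.1, 1.5]
grip_width: 0.2
finger_force: 0.0
```

```bash
python3 -c "
from h import *
m=bot.camera_model('wrist')
im=np.ascontiguousarray(bot.capture('wrist')[:260,:,::-1]); cv2.imwrite('pics/w7.png',cv2.resize(im,(800,406),interpolation=cv2.INTER_CUBIC))
for a in (0,.12,.3): print(a,proj(m,w((-96.7-44*np.cos(a),-85,120+44*np.sin(a))))*1.5625)
print('hinge',proj(m,w((-96.7,-85,118)))*1.5625)"
```

```text
0 [402.3835  61.6047]
0.12 [402.3491  59.0831]
0.3 [402.2942  52.0818]
hinge [402.3444 -51.1228]
```

View pics/w7.png

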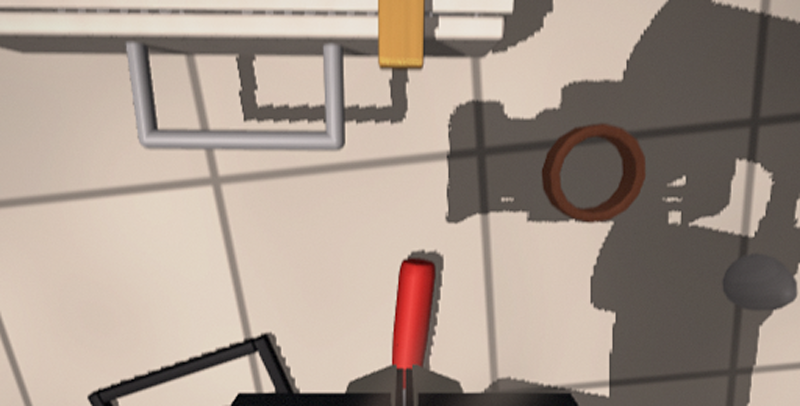

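The latch arm ends at (402,65), over the flush drawer front. It met a hard stop at arm-top height, and the robot is clear, so I'm handing in.

```bash
python3 -c "
from plant import bot
print(bot.close_job())"
```

```text
the job is handed in; nothing more can be done
None
```

The job is handed in at about 33 s of the 72 s: flange standing in the wide bay, copper ring flat in the narrow bay, drawer pushed to its stop and latch pressed fully down; the judge's result was not shown to me.

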